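# Swing the vial tray home and press the recessed zero button

### The job

Swing the blue vial tray of the loading station fully round on its pin until it is home against its stop post; this uncovers the recessed orange zero button. Then, with the tray home, use the green-handled stylus from the rack to push the orange button fully down with its steel tip, keep it down for about a second and let it come up again. Stand the stylus upright back in the rack hole it came from, fully down on its collar, leave the tray home, and leave the glass stoppers and amber jars where they are.

Things in the scene. Friction and masses are not known exactly. Their poses are not given: they have to be found in the camera images.
- station: White loading station, a fixed box 220 mm (x) by 270 mm (y) by 60 mm high; origin at the centre of its underside, its flat top at z = 60 mm, z up. In its frame (mm): tray pin at (60, 100); button well centre at (-50, 70); a dark round stop post, 12 mm thick and 30 mm tall, stands on the top at (103, -25). A flat black display lies at (-78, -75).
- tray (a joint): Heading of the vial tray about its vertical pin, rad: 0 when the tray's free end points to the station's -x; grows anticlockwise seen from above, to 1.571 = home (free end to the station's -y, tray against the stop post, a hard stop). The tray starts at 0.1 to 0.45, lying over the button. It stays where it is left; about 0.06 N m of friction plus 0.06 N m s/rad of damping resist it (around 1 N at the free end).
- tray_pin (a point): The tray's turning axis at mid-height of the tray (15.5 mm above the station's top). Its axes turn with the tray: x along the tray from the pin to the free end, y anticlockwise. The tray is a blue block 160 by 70 by 25 mm, from x = -20 to x = 140 mm and y = -35 to 35 mm, 3 mm above the station's top; its upper face carries fixed white vial caps and the pin's steel head, all ending 40 mm above the station's top.
- tray_corner (a point): Point to push: mid-height on the tray's long side face that trails when it swings home, 120 mm from the pin along the tray (20 mm short of the free end). Axes as tray_pin: pushing along +y of these axes swings the tray home.
- well_mouth (a point): Centre of the mouth of the button well in the station's top (60 mm above the table): a round hole 19 mm across with a black ring drawn round it. Hidden under the tray at the start.
- button_top (a point): Centre of the orange button's top face, 15.6 mm across, 8 mm below the well's mouth when up; it goes straight down.
- button (a joint): Travel of the button, m: 0 up, 0.004 fully down (hard stop). Spring: about 2 N to start it, 5 N fully down; it comes up by itself.
- rack: White rack, fixed, 230 mm (x) by 70 mm (y), top face 75 mm above the table; origin at the centre of its underside. Three holes 16 mm across, right through its 12 mm top plate, at x = -75, 0 and 75 mm, y = 0. Stylus and stoppers stand in the holes, in any order.
- stylus_grip (a point): Middle of the stylus's green round handle (16 mm across, 62 mm long, upright). The stylus, in mm from this point along its own z (up): handle from -31 to +31; black collar 28 mm across from -36 to -31, which rests on the rack's top, so that this point is 36 mm above it; steel shaft 7 mm across from -36 to its flat tip at -86. About 45 g.
- stylus_tip (a point): Flat steel tip of the stylus, 50 mm below the underside of its collar.
- stopper0: Glass stopper standing in a rack hole, to be left alone; origin at the underside of its 25 mm flange on the rack's top; it rises 35 mm above the rack's top and is at most 25 mm wide.
- stopper1: A second glass stopper, the same as stopper0.
- jar0: Amber jar with black lid, 64 mm across and 100 mm tall, standing on the table, to be left alone; origin at the centre of its underside.
- jar1: A second amber jar, the same as jar0.
Things that resemble listed ones, but are neither listed nor needed, are in the scene too. Of the things that look like the part that bears stylus_grip, the smallest one is meant.

How it is judged (in metres and radians):
On the way, in this order (a step that is already met when the one before it is completed fails the run):
1. the tray is swung home against its stop, the button still up (value of joint tray above 1.49 rad and value of joint button below 0.001 m), for 0.2 s.
2. with the tray home, the stylus holds the button down (3.2 of its 4 mm) for 0.6 s (value of joint tray above 1.49 rad and value of joint button above 0.0032 m and contact force between stylus and button above 1.5 N), for 0.6 s.
At the end, for the whole second after the job is handed in: The tray is home (within 0.08 rad of its stop), the button is up again, and the stylus stands at rest and upright (within 0.1 rad) in the hole it came from, its handle within 9 mm of where it was at the start (value of joint tray above 1.49 rad and value of joint button below 0.0008 m and distance of stylus_grip from where it was at the start of the episode below 0.009 m and angle between stylus_grip's own z axis and vertical below 0.1 rad and linear speed of stylus below 0.02 m/s); the robot touches nothing.
It fails at once if a glass stopper moved more than 15 mm or tipped over 0.3 rad (distance of any of stopper0, stopper1 from where it was at the start of the episode above 0.015 m or angle between any of stopper0, stopper1's own z axis and vertical above 0.3 rad).
It fails at once if an amber jar moved more than 20 mm or tipped over 0.3 rad (distance of any of jar0, jar1 from where it was at the start of the episode above 0.02 m or angle between any of jar0, jar1's own z axis and vertical above 0.3 rad).
It fails at once if the button pressed with the fingers instead of the stylus (contact force between the fingers and button above 0.5 N).
It also fails if it takes over 72 s, if anything falls off the work surface, if the arm or the gripper's body presses on something with over 40 N, if the wrist force passes 120 N, or if a joint passes its speed limit or range.

### The arm

A 6-joint arm with a two-finger parallel gripper is mounted at the origin on the work surface. World frame = base frame: x ahead of the robot, y to its left, z up, the work surface at z = 0. Lengths are in mm, angles in rad, forces in N, time in s.
With the tool pointing down it reaches from about 325 to 900 mm from the base axis. Payload 6.1 kg.
Tool frame: the origin (TCP) lies at the very end of the fingers, on their centre line; the grasp point (between the pads) lies 19 mm behind it; y points along the fingers, z is the direction in which the jaws open and shut, and the axes are right-handed (so a half turn about y gives the same grasp; the last joint's range is limited). The gripper opens to 85 mm and grips with 20 to 120 N. Pads are 22 mm wide; open, the fingers measure 114 mm over their backs; the gripper's body (76 mm by 85 mm) begins 54 mm behind the grasp point. The pads swing forward as they close: fully open they stand 13 mm farther back than shut.
Start: joints at [1.21, 0.22, 1.526, -0, 1.395, -0.126], TCP at [145.404, 607.843, 231.3] pointing down, gripper open.
Joint ranges: [-2.98, 2.98], [-0.91, 2.08], [0.09, 2.57], [-1.24, 4.39], [0.2, 2.65], [-2.68, 2.68]. Speed limits (rad/s): [2.57, 2.57, 3.01, 3.14, 3.14, 3.14].

### API

Orientations are given as a unit quaternion [w, x, y, z].
In Python, from workcell import env gives the robot as it stands.
- The arm moves only by the shell command python3 -m creep 'ROWS' [FORCE]. ROWS is text: rows parted by semicolons, each of 7 numbers parted by spaces: the shift along the tool's x, y, z scaled (see below), then the turn, a rotation vector about the tool's x, y, z scaled (see below), then the opening, from -1 (shut) to 1 (fully open). A call has 1 to 5 rows; each row shifts and turns the commanded pose from where the row before left it, along the tool's axes as they then stand; what a row does not reach is not made up. The controller multiplies each number of a shift by 0.4 m and each number of a turn by 90 degrees. A row lasts 1/10 s, in which the tool goes at most 50 mm and 8.59 degrees, less where a joint would pass 70% of its speed; a pose out of reach is approached as far as the arm can. A call with a number of a shift or a turn outside -1 to 1 is refused whole. A call with a gripper value outside its range is refused whole. The fingers move at their own pace and stop on an object; FORCE is the grip in N (left out, the last holds). Time passes only in rows, so rows that do not move let the fingers close. It gives the time, the measured TCP pose, the force and the opening at its end, in the units of the state.
- env.get_state(): the state, without advancing time (a new reading comes with each control period).
- env.camera(name): name is "scene" or "side" or "wrist"; returns a dict with "frame" (400x640x3 uint8, red, green, blue), "K" (3x3 intrinsics, pixels), "eye" and "rotation" of the camera in the world; the wrist camera has in their place "mount" (4x4, takes a point from camera to tool coordinates, whose origin is the TCP and whose axes are the tool frame's). Camera axes: x right, y down, z forward; pixel columns grow to the right and rows downward; lengths in mm; the calibration is good to about 2 mm. A picture is of the moment at which its call begins: read the wrist's pose just before it. There is no depth.
- env.hand_in(): hands the job in, once; it reports no verdict.
The state is a dict: "clock": time; "joints": joint angles; "qd": joint speeds; "effort": joint torques, N m; "tcp_pos": TCP position; "tool_rot": TCP orientation; "force": force on the tool from outside, world axes, zero at the start; "ft_torque": the same for the moment, N m; "opening": opening from 0.0 (shut) to 1.0 (fully open).
Only numpy, scipy, OpenCV 4.12 (cv2) and the standard library are available. Lean on these libraries where they do the work, as an engineer would, in place of code of your own. Each camera call takes 0.05 s, during which the arm holds its last target.

## Working session

There is one attempt and no reset: what is moved stays moved. The work goes in short steps, Python scripts to look and compute and a shell command to move; the robot and the scene stay as the last step left them, time stands still between calls to the robot, and variables do not carry over. Pictures are saved under pics/ and viewed, and the job is handed in when it is done.

```bash
ls; mkdir -p pics
python3 - <<'E'
from workcell import env
import cv2,json
s=env.get_state();print(s)
for n in("scene","side","wrist"):
    c=env.camera(n);cv2.imwrite(f"pics/{n}0.png",c["frame"][:,:,::-1])
    print(n,{k:v for k,v in c.items() if k!="frame"})
E
```

```text
pics
{'clock': 0.0, 'joints': array([ 1.20990363e+00,  2.21247239e-01,  1.52759905e+00, -1.93761816e-05,
        1.39472564e+00, -1.26093233e-01]), 'qd': array([ 0.00143314, -0.00093074, -0.00044053,  0.00089859,  0.00030862,
        0.00046503]), 'effort': array([-3.82248018e-04, -4.96897066e+01, -3.89395058e+01, -3.93323371e-04,
        1.09107417e-02,  4.61465277e-06]), 'tcp_pos': array([145.19379818, 607.27421376, 230.19256526]), 'tool_rot': array([-0.70155849,  0.70292002, -0.08298451,  0.08266018]), 'force': array([-0.17327576,  0.20438442,  0.13595661]), 'ft_torque': array([-0.00765973,  0.02881704,  0.01194474]), 'opening': 1.0016924282651165}
scene {'K': array([[401.44140313,   0.        , 321.14894328],
       [  0.        , 401.44140313, 200.01817515],
       [  0.        ,   0.        ,   1.        ]]), 'eye': array([1425.02314934,  271.76438958,  874.17768407]), 'rotation': array([-0.2586266 ,  0.58362228,  0.70136379, -0.3171532 ])}
side {'K': array([[461.79772325,   0.        , 324.17928728],
       [  0.        , 461.79772325, 214.46255476],
       [  0.        ,   0.        ,   1.        ]]), 'eye': array([ 243.88358553, -657.23595432,  855.38423211]), 'rotation': array([-0.39041861,  0.89731109, -0.18435321,  0.09176059])}
wrist {'K': array([[339.11408768,   0.        , 323.26799824],
       [  0.        , 339.11408768, 198.16363228],
       [  0.        ,   0.        ,   1.        ]]), 'mount': array([[ 4.90066538e-04,  9.61980908e-01,  2.73116263e-01,
        -6.93538041e+01],
       [ 4.55512079e-04, -2.73116482e-01,  9.61980862e-01,
        -1.42098731e+02],
       [ 9.99999776e-01, -3.47026875e-04, -5.72039172e-04,
         5.66623529e-01],
       [ 0.00000000e+00,  0.00000000e+00,  0.00000000e+00,
         1.00000000e+00]])}
```

View pics/scene0.png

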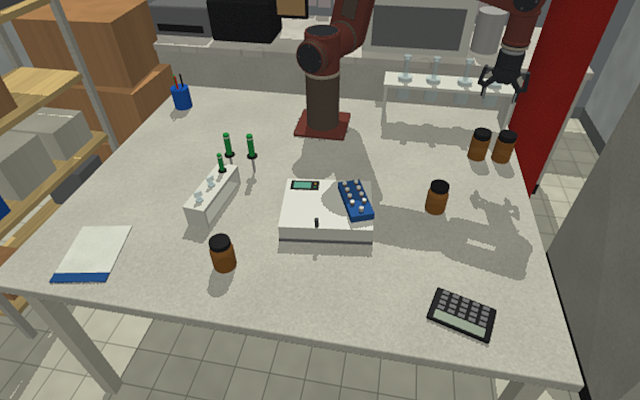

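View pics/side0.png

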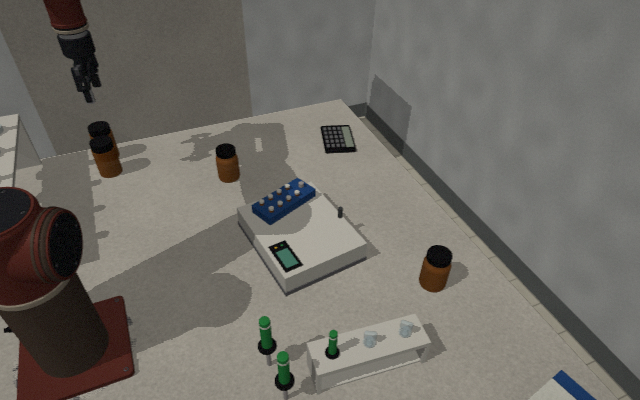

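View pics/wrist0.png

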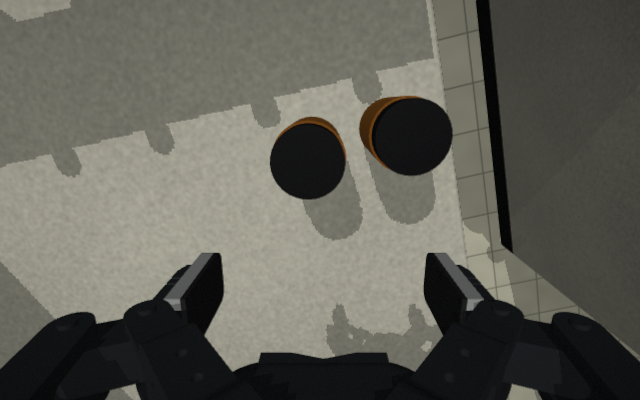

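The scene view shows the station near (325,210), the tray at (355,200), the rack at (212,195), and four amber jars. There are three green styli: scene (228,145), (251,147) and (221,162). The last one is in the rack and looks smallest. I'll enlarge the crops to confirm.

Run:
```python
import cv2
a=cv2.imread("pics/scene0.png");b=cv2.imread("pics/side0.png")
cv2.imwrite("pics/c1.png",cv2.resize(a[120:240,170:290],None,fx=5,fy=5,interpolation=cv2.INTER_CUBIC))
cv2.imwrite("pics/c2.png",cv2.resize(b[300:400,245:445],None,fx=4,fy=4,interpolation=cv2.INTER_CUBIC))
cv2.imwrite("pics/c3.png",cv2.resize(a[170:255,270:385],None,fx=6,fy=6,interpolation=cv2.INTER_CUBIC))
cv2.imwrite("pics/c4.png",cv2.resize(b[170:300,230:375],None,fx=4,fy=4,interpolation=cv2.INTER_CUBIC))
```

```text
(no output)
```

View pics/c1.png

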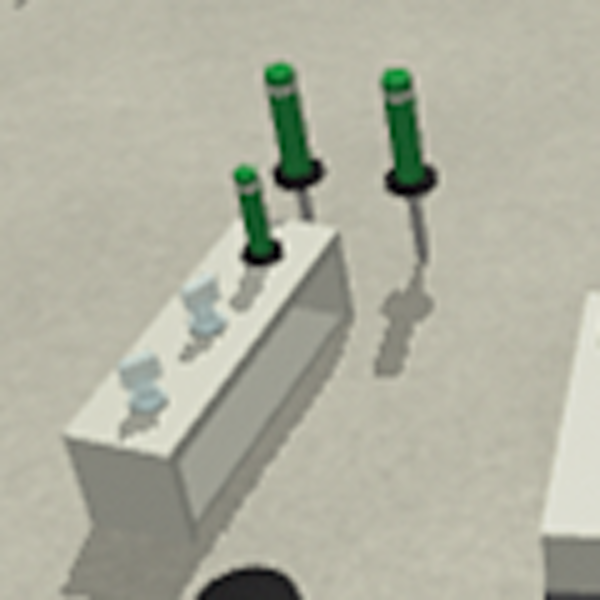

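View pics/c2.png

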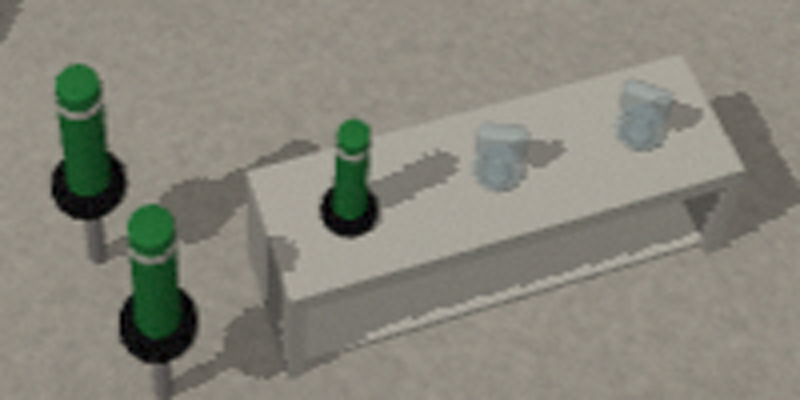

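View pics/c3.png

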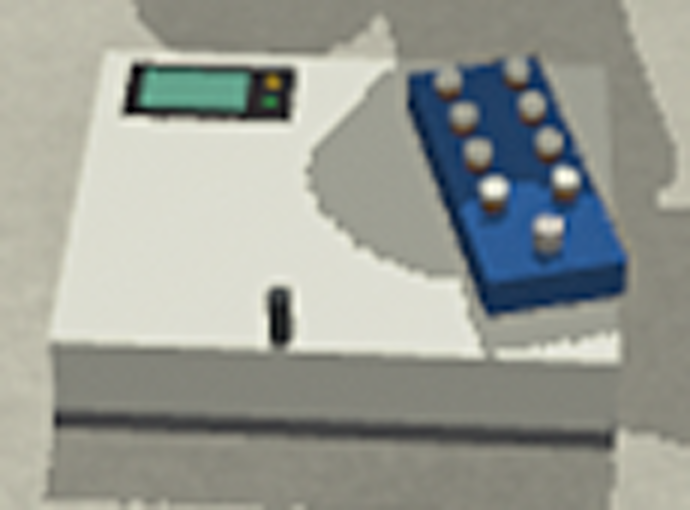

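View pics/c4.png

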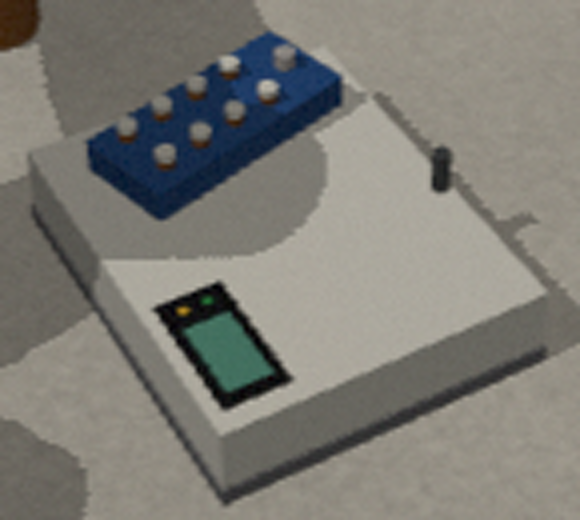

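The three green candidates are side c2 (80,130), side c2 (155,270) and side c2 (350,170). The first two have larger handles and collars and stand outside the rack. The third is clearly the smallest and sits in the rack's end hole, so it is the one meant. Next I'll measure by casting rays.

```bash
cat > h.py <<'E'
import numpy as np,cv2
from scipy.spatial.transform import Rotation as R
def rot(q): return R.from_quat([q[1],q[2],q[3],q[0]])
def camw(c,s=None):
    if "eye" in c: return rot(c["rotation"]).as_matrix(),np.array(c["eye"])
    T=rot(s["tool_rot"]).as_matrix();M=c["mount"]
    return T@M[:3,:3],T@M[:3,3]+s["tcp_pos"]
def ray(c,uv,s=None):
    Rm,e=camw(c,s);K=c["K"]
    d=Rm@np.array([(uv[0]-K[0,2])/K[0,0],(uv[1]-K[1,2])/K[1,1],1]);return e,d/np.linalg.norm(d)
def onz(c,uv,z,s=None):
    e,d=ray(c,uv,s);return e+d*(z-e[2])/d[2]
def uncrop(p,f,off): return [(p[0]+.5)/f-.5+off[0],(p[1]+.5)/f-.5+off[1]]
def two(r1,r2):
    (e,d),(f,g)=r1,r2
    t=np.linalg.lstsq(np.stack([d,-g],1),f-e,rcond=None)[0];a=e+d*t[0];b=f+g*t[1];return (a+b)/2,np.linalg.norm(a-b)
def proj(c,p,s=None):
    Rm,e=camw(c,s);q=Rm.T@(np.array(p)-e);return (c["K"]@(q/q[2]))[:2]
E
python3 - <<'E'
from h import *
from workcell import env
np.set_printoptions(precision=1,suppress=True)
a=env.camera("scene");b=env.camera("side")
def A(p,z,f,o): return onz(a,uncrop(p,f,o),z)
print("station scene")
for p in [(52,342),(620,360),(105,50),(607,62)]: print(onz(a,uncrop(p,6,(270,170)),60))
print("station side")
for p in [(32,155),(225,430),(548,293),(325,48)]: print(onz(b,uncrop(p,4,(230,170)),60))
print("post top z90",onz(a,uncrop((280,290),6,(270,170)),90),onz(b,uncrop((441,150),4,(230,170)),90))
print("tray z88")
for p in [(410,75),(540,57),(626,262),(488,290)]: print(onz(a,uncrop(p,6,(270,170)),88))
for p in [(88,145),(162,193),(342,80),(268,32)]: print(onz(b,uncrop(p,4,(230,170)),88))
print("rack")
for p in [(65,437),(170,458),(340,235)]: print(onz(a,uncrop(p,5,(170,120)),75))
for p in [(248,175),(290,300),(742,172),(683,57)]: print(onz(b,uncrop(p,4,(245,300)),75))
for n,p,q in [("capTop",(246,172),(353,131)),("grip?",(254,212),(351,172)),("collar",(261,252),(349,207))]:
    print(n,two(ray(a,uncrop(p,5,(170,120))),ray(b,uncrop(q,4,(245,300)))))
print("big tops",onz(a,(226.5,134.5),150),onz(a,(249.5,135.5),150))
for p in [(480,133),(506,135),(440,186),(219,241)]: print("jar",onz(a,p,100))
E
```

```text
station scene
[660.8  -2.3  60. ]
[624.8 263.2  60. ]
[441.  -32.4  60. ]
[403.6 236.2  60. ]
station side
[410.1 230.4  60. ]
[445.4 -29.8  60. ]
[659.2  -5.5  60. ]
[625.5 260.4  60. ]
post top z90 [637.2 103.6  90. ] [639.1 104.9  90. ]
tray z88
[467.2 138.4  88. ]
[440.7 202.7  88. ]
[587.5 260.4  88. ]
[617.9 198.8  88. ]
[438.8 195.   88. ]
[467.1 136.   88. ]
[609.6 193.3  88. ]
[583.4 258.3  88. ]
rack
[ 646.8 -296.3   75. ]
[ 652.9 -227.9   75. ]
[ 429.7 -203.1   75. ]
[ 421.7 -209.7   75. ]
[ 415.1 -276.4   75. ]
[ 641.2 -301.1   75. ]
[ 650.4 -233.1   75. ]
capTop (array([ 458.4, -245.1,  140.6]), np.float64(0.3142585615565647))
grip? (array([ 458. , -246. ,  108.8]), np.float64(0.09463983506802803))
collar (array([ 458.8, -246. ,   77.4]), np.float64(1.30092638961064))
big tops [ 360.1 -255.1  150. ] [ 352.6 -177.5  150. ]
jar [120.6 594.1 100. ]
jar [118.2 682.5 100. ]
jar [446.3 445.4 100. ]
jar [ 776.8 -127.2  100. ]
```

```bash
cat >> h.py <<'E'
def plan(s,target,yawz=None):
    """shift to target in tool units (x0.4m); tool axes"""
    T=rot(s["tool_rot"]).as_matrix();d=np.array(target)-s["tcp_pos"]
    return T.T@d/400
C=np.array([533.9,115.]);YAW=0.134
def st(x,y):
    c,s=np.cos(YAW),np.sin(YAW);return C+[c*x-s*y,s*x+c*y]
def tray(h,x,y):
    a=YAW+np.pi+h;c,s=np.cos(a),np.sin(a);return st(60,100)+[c*x-s*y,s*x+c*y]
E
python3 - <<'E'
from h import *
from workcell import env
np.set_printoptions(precision=4,suppress=True)
s=env.get_state();print(s["clock"],s["tcp_pos"]);print(rot(s["tool_rot"]).as_matrix())
print("pin",st(60,100),"well",st(-50,70),"corners",[tray(.27,140,y) for y in(-35,35)],tray(.27,-20,-35))
for y in (-65,-52): print(tray(.27,120,y))
a=env.camera("scene");b=env.camera("side")
print(two(ray(a,(226.5,134)),ray(b,(264.5,318.5))),two(ray(a,(249.3,135)),ray(b,(283,354))))
E
```

```text
0.25 [145.2896 607.5736 230.7514]
[[ 0.9726 -0.0003  0.2326]
 [-0.2326 -0.0009  0.9726]
 [-0.0001 -1.     -0.001 ]]
pin [580.0022 222.1195] well [474.9963 177.6925] corners [array([437.5143, 199.2679]), array([465.0312, 134.9032])] [584.6336 262.1639]
[444.1112 234.7148]
[449.2215 222.7614]
(array([ 365.2324, -223.2297,  178.4791]), np.float64(58.04843566845398)) (array([ 348.2541, -211.6088,  126.0625]), np.float64(64.21528616825996))
```

```bash
python3 -m creep '0.0935 0 -0.072 0 0 0 -1; 0.0935 0 -0.072 0 0 0 -1; 0.0935 0 -0.072 0 0 0 -1; 0.0935 0 -0.072 0 0 0 -1; 0.0935 0 -0.072 0 0 0 -1' 40 && python3 -m creep '0.0935 0 -0.072 0 0 0 -1; 0.0935 0 -0.072 0 0 0 -1; 0.0935 0 -0.072 0 0 0 -1; 0.08 0 -0.06 0 0 0 -1; 0.04 0 -0.03 0 0 0 -1'
python3 - <<'E'
from h import *
from workcell import env
np.set_printoptions(precision=4,suppress=True)
s=env.get_state();c=env.camera("wrist");cv2.imwrite("pics/w1.png",c["frame"][:,:,::-1])
p=tray(.27,115,-72)
print(s["clock"],s["tcp_pos"],s["opening"],p,plan(s,[*p,150]),plan(s,[*p,67]))
E
```

```text
clock: 0.85
tcp_pos: [294.6, 422.8, 231.5]
tool_rot: [0.702, -0.702, 0.082, -0.083]
force: [1.0, 0.5, -0.7]
opening: 0.144
clock: 1.35
tcp_pos: [422.9, 265.4, 231.6]
tool_rot: [-0.702, 0.702, -0.083, 0.084]
force: [-0.2, 0.1, -0.0]
opening: 0.003
1.35 [422.9051 265.4061 231.5747] 0.002974003611403088 [445.957  243.1168] [ 0.0689  0.204  -0.0406] [ 0.0687  0.4115 -0.0405]
```

View pics/w1.png

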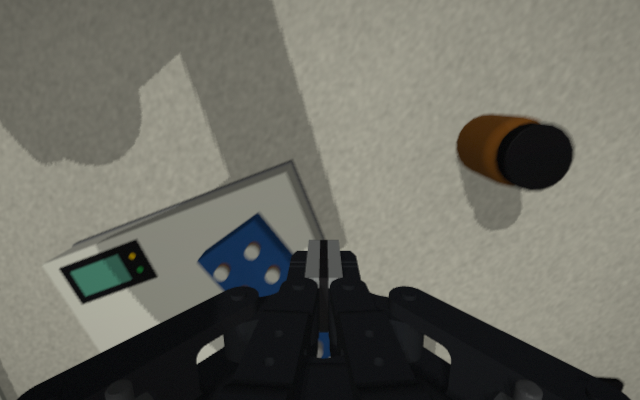

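The closed fingers are at (322,260). The tray's free end shows corners at (260,213) and (198,262), and the station's back-left corner is at (292,160). I'll check these against the model.

```bash
python3 - <<'E'
from h import *
from workcell import env
np.set_printoptions(precision=4,suppress=True)
s=env.get_state();c=env.camera("wrist")
print(onz(c,(260,213),88,s),onz(c,(198,262),88,s),onz(c,(292,160),60,s),st(-110,135),onz(c,(45,263),60,s),st(-110,-135),[tray(.27,140,y) for y in(-35,35)])
E
python3 -m creep '0.035 0.1 -0.02 0 0 0 -1; 0.034 0.1 -0.02 0 0 0 -1; 0 0.1 0 0 0 0 -1; 0 0.08 0 0 0 0 -1; 0 0.03 0 0 0 0 -1'
```

```text
[435.8753 203.8316  88.    ] [468.1804 134.3191  88.    ] [400.7928 240.1095  60.    ] [406.8502 234.0939] [443.4108 -32.0396  60.    ] [442.922  -33.4857] [array([437.5143, 199.2679]), array([465.0312, 134.9032])]
clock: 1.95
tcp_pos: [441.0, 245.8, 63.7]
tool_rot: [-0.701, 0.703, -0.085, 0.081]
force: [-0.7, 0.0, 0.2]
opening: 0.004
```

Run:
```python
from h import *
from workcell import env
np.set_printoptions(precision=3,suppress=True)
s=env.get_state();print(s["tcp_pos"])
T=rot(s["tool_rot"]).as_matrix()
P=[[*tray(h,115,-52),67] for h in np.linspace(.27,1.57,14)]
p=s["tcp_pos"]
for q in P: print(T.T@(np.array(q)-p)/400,np.round(q)); p=np.array(q)
```

```text
[441.003 245.847  63.723]
[ 0.043 -0.008 -0.044] [454. 225.  67.]
[ 0.008  0.    -0.03 ] [454. 212.  67.]
[ 0.011  0.    -0.029] [456. 200.  67.]
[ 0.014  0.    -0.028] [459. 187.  67.]
[ 0.017 -0.    -0.027] [463. 175.  67.]
[ 0.019 -0.    -0.025] [468. 164.  67.]
[ 0.022 -0.    -0.023] [474. 153.  67.]
[ 0.024 -0.    -0.02 ] [482. 143.  67.]
[ 0.026 -0.    -0.018] [490. 133.  67.]
[ 0.028 -0.    -0.015] [500. 125.  67.]
[ 0.029 -0.    -0.012] [510. 117.  67.]
[ 0.03 -0.   -0.01] [520. 111.  67.]
[ 0.031 -0.    -0.006] [532. 105.  67.]
[ 0.031 -0.    -0.003] [544. 101.  67.]
```

```bash
python3 -m creep '0.022 -0.008 -0.022 0 0 0 -1; 0.021 0 -0.022 0 0 0 -1; 0.008 0 -0.03 0 0 0 -1; 0.011 0 -0.029 0 0 0 -1; 0.014 0 -0.028 0 0 0 -1' && python3 -m creep '0.017 0 -0.027 0 0 0 -1; 0.019 0 -0.025 0 0 0 -1; 0.022 0 -0.023 0 0 0 -1; 0.024 0 -0.02 0 0 0 -1; 0.026 0 -0.018 0 0 0 -1'
python3 - <<'E'
from h import *
from workcell import env
c=env.camera("scene");cv2.imwrite("pics/s2.png",cv2.resize(c["frame"][150:260,250:410,::-1],None,fx=4,fy=4))
print(env.get_state()["tcp_pos"])
E
```

```text
clock: 2.45
tcp_pos: [462.4, 186.9, 71.7]
tool_rot: [0.702, -0.702, 0.082, -0.084]
force: [0.4, 1.3, 0.4]
opening: -0.004
clock: 2.95
tcp_pos: [493.6, 133.0, 70.4]
tool_rot: [-0.702, 0.702, -0.083, 0.083]
force: [-0.5, 2.0, 0.2]
opening: -0.0
[495.18046272 131.84159558  70.6848686 ]
```

View pics/s2.png

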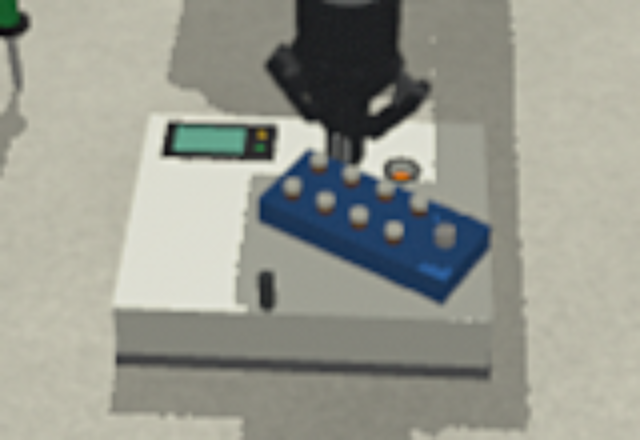

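The tray is swinging and the orange button is uncovered at (402,172) in the crop. I'll carry on along the arc.

```bash
python3 -m creep '0.028 0 -0.015 0 0 0 -1; 0.029 0 -0.012 0 0 0 -1; 0.03 0 -0.01 0 0 0 -1; 0.031 0 -0.006 0 0 0 -1; 0.025 0 -0.001 0 0 0 -1' && python3 -m creep '0.012 0 0.002 0 0 0 -1; 0.01 0 0.003 0 0 0 -1; 0.006 0 0.002 0 0 0 -1; 0.005 0 0.002 0 0 0 -1; 0 0 0 0 0 0 -1'
```

```text
clock: 3.5
tcp_pos: [545.8, 102.9, 70.5]
tool_rot: [-0.702, 0.702, -0.083, 0.083]
force: [-0.9, 1.8, 0.2]
opening: -0.001
clock: 4.0
tcp_pos: [549.0, 102.9, 70.0]
tool_rot: [-0.7, 0.704, -0.09, 0.074]
force: [-38.9, -7.4, 32.8]
opening: -0.0
```

```bash
python3 -m creep '-0.02 0 -0.002 0 0 0 -1; -0.02 0 0 0 0 0 -1; -0.01 0 0 0 0 0 -1; 0 -0.1 0 0 0 0 -1; 0 -0.12 0 0 0 0 -1'
python3 -m creep '0 -0.12 0 0 0 0 -1; 0 -0.06 0 0 0 0 -1; -0.1 0 0.03 0 0 0 -1; -0.1 0 0.03 0 0 0 -1;0 0 0 0 0 0 -1'
python3 - <<'E'
from h import *
from workcell import env
s=env.get_state();c=env.camera("wrist");cv2.imwrite("pics/w3.png",c["frame"][:,:,::-1])
print(s["tcp_pos"],s["clock"])
b=env.camera("side");cv2.imwrite("pics/d3.png",cv2.resize(b["frame"][150:310,220:390,::-1],None,fx=3.5,fy=3.5,interpolation=cv2.INTER_CUBIC))
E
```

```text
clock: 4.5
tcp_pos: [536.8, 107.9, 157.0]
tool_rot: [-0.702, 0.703, -0.085, 0.081]
force: [1.8, -0.3, -0.4]
opening: -0.001
clock: 5.0
tcp_pos: [463.6, 151.9, 230.6]
tool_rot: [0.703, -0.702, 0.082, -0.082]
force: [0.6, -0.9, 0.1]
opening: -0.001
[463.56989506 151.90241548 230.57065322] 5.0
```

View pics/w3.png

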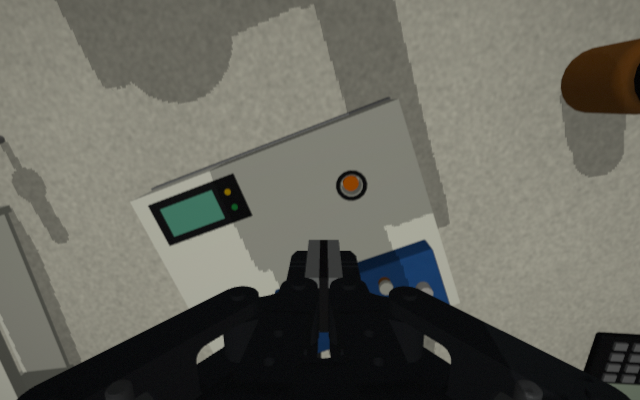

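View pics/d3.png

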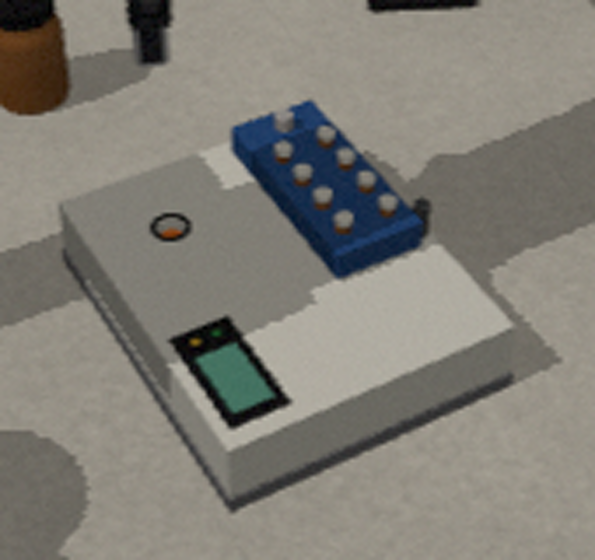

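The tray is home against its post (side crop (420,215)). The well ring is at wrist (351,185) and at side crop (171,227). I'll measure the well, using ring contours in several views.

```bash
cat >> h.py <<'E'
def ring(c,guess,s=None,r=22):
    f=c["frame"];g=cv2.cvtColor(f,cv2.COLOR_RGB2GRAY);x,y=map(int,guess)
    hsv=cv2.cvtColor(f,cv2.COLOR_RGB2HSV)
    x0,y0=x-r,y-r;sub=(g[y0:y+r,x0:x+r]<70).astype(np.uint8)
    n,l,st_,ce=cv2.connectedComponentsWithStats(sub)
    best=min((i for i in range(1,n) if st_[i][4]>15),key=lambda i:np.hypot(*(ce[i]-r)))
    ys,xs=np.where(l==best);hull=cv2.convexHull(np.stack([xs,ys],1).astype(np.float32))
    m=cv2.fitEllipse(hull) if len(hull)>=5 else None
    return (m[0][0]+x0,m[0][1]+y0),m[1]
E
python3 - <<'E'
from h import *
from workcell import env
np.set_printoptions(precision=1,suppress=True)
s=env.get_state()
for n,g in [("wrist",(351,185)),("side",(268,214)),("scene",(350,193))]:
    c=env.camera(n);uv,ax=ring(c,g,r=22 if n=="wrist" else 9);print(n,uv,ax,onz(c,uv,60,s))
print(st(-50,70))
E
```

```text
wrist (352.070707321167, 180.59493827819824) (29.784236907958984, 30.93756866455078) [475.5 176.8  60. ]
side (268.1229362487793, 214.43723106384277) (7.747261047363281, 10.67994499206543) [474.7 179.   60. ]Traceback (most recent call last):
  File "<stdin>", line 6, in <module>
  File "h.py", line 33, in ring
    best=min((i for i in range(1,n) if st_[i][4]>15),key=lambda i:np.hypot(*(ce[i]-r)))
ValueError: min() iterable argument is empty
```

Run:
```python
from h import *
from workcell import env
np.set_printoptions(precision=3,suppress=True)
a=env.camera("scene");b=env.camera("side");s=env.get_state()
print(two(ray(a,(226.5,134)),ray(b,(283,354))),two(ray(a,(249.3,135)),ray(b,(264.5,318.5))))
print(s["tcp_pos"],plan(s,[458.3,-246,s["tcp_pos"][2]]))
```

```text
(array([ 359.56 , -255.806,  151.058]), np.float64(1.5847014598547793)) (array([ 353.458, -177.591,  152.444]), np.float64(0.04909638807960708))
[467.225 149.35  230.448] [ 0.209  0.    -0.966]
```

```bash
python3 -m creep '0.0232 0 -0.107 0 0 0 0.2; 0.0232 0 -0.107 0 0 0 0.2; 0.0232 0 -0.107 0 0 0 0.2; 0.0232 0 -0.107 0 0 0 0.2; 0.0232 0 -0.107 0 0 0 0.2' && python3 -m creep '0.0232 0 -0.107 0 0 0 0.2; 0.0232 0 -0.107 0 0 0 0.2; 0.0232 0 -0.107 0 0 0 0.2; 0.0232 0 -0.107 0 0 0 0.2; 0 0 0 0 -0.085 0 0.2'
python3 -m creep '0 0 0 0 0 0 0.2; 0 0 0 0 0 0 0.2'
python3 - <<'E'
from h import *
from workcell import env
s=env.get_state();c=env.camera("wrist");cv2.imwrite("pics/w4.png",c["frame"][:,:,::-1])
print(s["tcp_pos"],s["clock"],rot(s["tool_rot"]).as_matrix())
for p in ([458.3,-246,142],[458.3,-246,80]): print(proj(c,p,s))
E
```

```text
clock: 5.85
tcp_pos: [461.9, -71.4, 230.6]
tool_rot: [-0.702, 0.702, -0.083, 0.083]
force: [1.6, -0.3, 0.4]
opening: 0.603
clock: 6.35
tcp_pos: [457.5, -250.0, 230.3]
tool_rot: [-0.705, 0.707, -0.037, 0.037]
force: [-0.4, 1.3, -0.1]
opening: 0.598
clock: 6.55
tcp_pos: [458.0, -244.4, 230.1]
tool_rot: [0.706, -0.706, 0.037, -0.037]
force: [0.2, 0.6, -0.0]
opening: 0.596
[ 457.95308304 -244.39738571  230.09350692] 6.55 [[ 9.94484356e-01 -5.93972216e-04  1.04883326e-01]
 [-1.04882917e-01  6.81823522e-04  9.94484343e-01]
 [-6.62207987e-04 -9.99999591e-01  6.15765288e-04]]
[320.38070805 204.28472185]
[320.94245667 183.98668661]
```

View pics/w4.png

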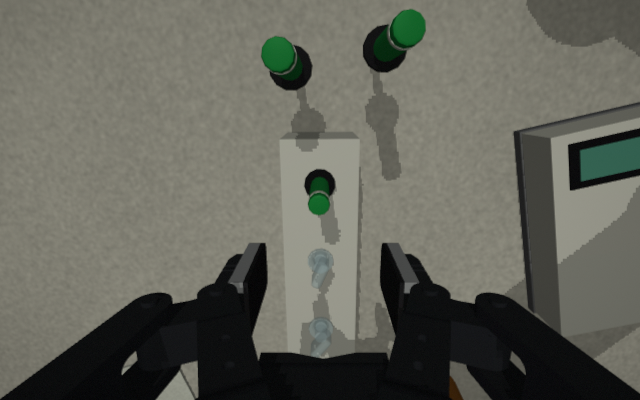

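Wrist view: the stylus top is at (319,204) and its collar at (320,183), against predicted (320,204) and (321,184). It is the smallest of the three greens; the two larger ones are at (279,55) and (408,28). I'll descend.

```bash
python3 -m creep '0 0.1 -0.004 0 0 0 0.2; 0 0.1 0 0 0 0 0.2; 0 0.1 0 0 0 0 0.2; 0 0.04 0 0 0 0 0.2; 0 0 0 0 0 0 0.2'
python3 - <<'E'
from h import *
from workcell import env
s=env.get_state();c=env.camera("wrist");cv2.imwrite("pics/w5.png",c["frame"][:,:,::-1]);print(s["tcp_pos"])
E
```

```text
clock: 7.1
tcp_pos: [456.0, -243.3, 91.3]
tool_rot: [0.707, -0.705, 0.038, -0.034]
force: [0.4, 0.4, -0.7]
opening: 0.6
[ 456.00651387 -243.30292973   91.33698587]
```

View pics/w5.png

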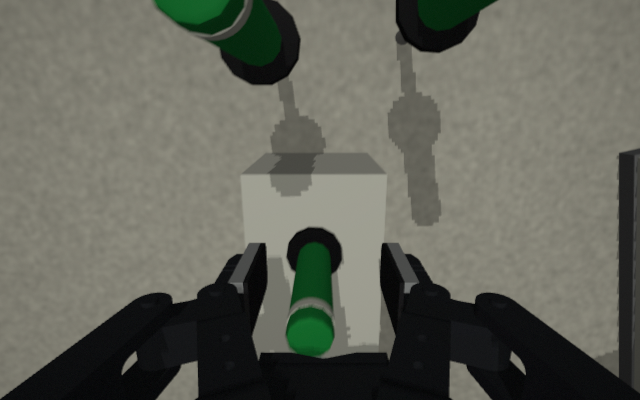

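```bash
python3 -m creep '0 -0.005 -0.005 0 0 0 0.2; 0 0 0 0 0 0 0.2; 0 0 0 0 0 0 0.2'
python3 - <<'E'
from h import *
from workcell import env
np.set_printoptions(precision=2,suppress=True)
s=env.get_state();c=env.camera("wrist");print(s["tcp_pos"])
hsv=cv2.cvtColor(c["frame"],cv2.COLOR_RGB2HSV);m=cv2.inRange(hsv,(50,120,30),(80,255,255));m[:150]=0
ys,xs=np.where(m>0)
for y in range(ys.min(),ys.max(),15): x=xs[ys==y];print(y,x.min(),x.max())
T=rot(s["tool_rot"]).as_matrix()
for z in(80,142): print(z,proj(c,[458.3,-246.3,z],s), "tcp axis",proj(c,s["tcp_pos"]+[0,0,z-s["tcp_pos"][2]],s))
E
```

```text
clock: 7.45
tcp_pos: [458.8, -248.6, 98.3]
tool_rot: [-0.706, 0.707, -0.035, 0.037]
force: [0.0, 0.7, -0.4]
opening: 0.597
[ 458.8  -248.64   98.33]
229 324 326
244 309 340
259 308 341
274 306 342
289 313 337
304 303 345
319 304 345
80 [326.88 241.45] tcp axis [322.41 242.78]
142 [328.37 315.31] tcp axis [321.56 317.2 ]
```

```bash
python3 -m creep '0 0.005 0.002 0 0 0 0.2; 0 0 0 0 0 0 0.2; 0 0 0 0 0 0 -1; 0 0 0 0 0 0 -1; 0 0 0 0 0 0 -1' 70 && python3 -m creep '0 0 0 0 0 0 -1; 0 0 0 0 0 0 -1; 0 0 0 0 0 0 -1' && python3 -c "
from workcell import env
for i in range(4):
    env.camera('wrist');s=env.get_state();print(s['clock'],s['tcp_pos'],s['tool_rot'],s['force'],s['opening'])"
```

```text
clock: 8.0
tcp_pos: [457.8, -247.1, 94.5]
tool_rot: [0.706, -0.706, 0.036, -0.036]
force: [0.4, 0.5, -0.7]
opening: 0.171
clock: 8.3
tcp_pos: [457.8, -247.1, 94.5]
tool_rot: [-0.706, 0.706, -0.036, 0.036]
force: [0.4, -0.4, 0.5]
opening: 0.17
8.35 [ 457.77139682 -247.07958164   94.48623772] [ 0.70620222 -0.70619663  0.03581643 -0.03580412] [-0.41794806 -0.03187428  0.09417736] 0.16841230324509207
8.4 [ 457.78105349 -247.10513417   94.5020226 ] [-0.70617001  0.70622953 -0.0357965   0.03581035] [-0.46749689 -0.54544894 -1.43543583] 0.16904029690010355
8.45 [ 457.7761453  -247.06858326   94.51281463] [-0.70619274  0.70620789 -0.03579392  0.03579136] [-0.10322746 -1.32904219 -0.74688122] 0.16805860723105237
8.5 [ 457.80888277 -247.09856213   94.5144209 ] [-0.70617127  0.70622965 -0.03575729  0.03582223] [ 0.27516695 -0.9796714  -0.7418629 ] 0.1686293344497205
```

```bash
python3 -m creep '0 -0.03 0 0 0 0 -1; 0 -0.07 0 0 0 0 -1; 0 -0.1 0 0 0 0 -1; 0 -0.06 0 0 0 0 -1; 0 0 0 0 0 0 -1'
python3 - <<'E'
from h import *
from workcell import env
np.set_printoptions(precision=4,suppress=True)
s=env.get_state();c=env.camera("side");cv2.imwrite("pics/d6.png",c["frame"][:,:,::-1])
print(s["tcp_pos"],s["opening"],plan(s,[475,177.6,s["tcp_pos"][2]]))
E
```

```text
clock: 9.0
tcp_pos: [460.2, -248.8, 204.1]
tool_rot: [-0.704, 0.708, -0.033, 0.038]
force: [0.2, -0.9, -0.6]
opening: 0.166
[ 460.1636 -248.7783  204.123 ] 0.16645262629885257 [-0.0708 -0.0055  1.0642]
```

View pics/d6.png

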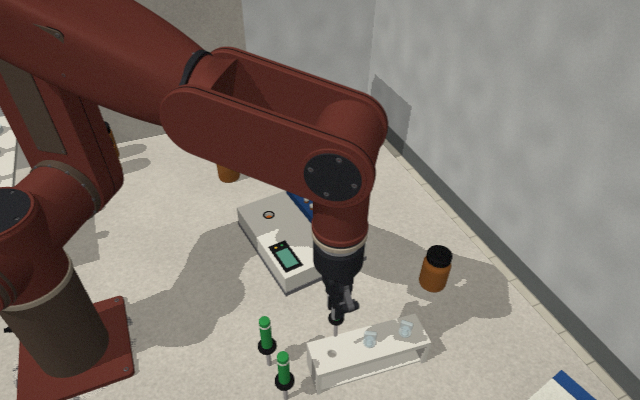

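The stylus is held, with its shaft hanging at (336,328), and its hole is empty at (332,353). Now moving to above the well.

```bash
python3 -m creep '-0.0069 0 0.07 0 0 0 -1; -0.0069 0 0.11 0 0 0 -1; -0.0069 0 0.115 0 0 0 -1; -0.0069 0 0.115 0 0 0 -1; -0.0069 0 0.115 0 0 0 -1' && python3 -m creep '-0.0069 0 0.115 0 0 0 -1; -0.0069 0 0.115 0 0 0 -1; -0.0069 0 0.115 0 0 0 -1; -0.0069 0 0.115 0 0 0 -1; -0.0069 0 0.075 0 0 0 -1' && python3 -m creep '0 0 0 0 0 0 -1; 0 0 0 0 0 0 -1; 0 0 0 0 0 0 -1;0 0 0 0 0 0 -1'
python3 - <<'E'
from h import *
from workcell import env
np.set_printoptions(precision=4,suppress=True)
s=env.get_state();print(s["tcp_pos"],s["clock"],plan(s,[475,177.6,s["tcp_pos"][2]]))
for n in("wrist","scene","side"):
    c=env.camera(n);f=c["frame"][:,:,::-1]
    if n!="wrist": f=cv2.resize(f[60:260,200:430],None,fx=3,fy=3)
    cv2.imwrite(f"pics/{n}7.png",f)
E
```

```text
clock: 9.55
tcp_pos: [464.0, -34.9, 197.1]
tool_rot: [0.706, -0.706, 0.037, -0.035]
force: [1.2, 0.5, -1.1]
opening: 0.168
clock: 10.05
tcp_pos: [471.8, 180.2, 197.1]
tool_rot: [0.706, -0.706, 0.036, -0.034]
force: [-0.5, 0.4, -0.7]
opening: 0.17
clock: 10.45
tcp_pos: [473.1, 176.3, 198.1]
tool_rot: [-0.706, 0.706, -0.037, 0.036]
force: [0.8, -0.8, -0.9]
opening: 0.17
[473.1043 176.3375 198.117 ] 10.45 [ 0.0044 -0.      0.0036]
```

View pics/wrist7.png

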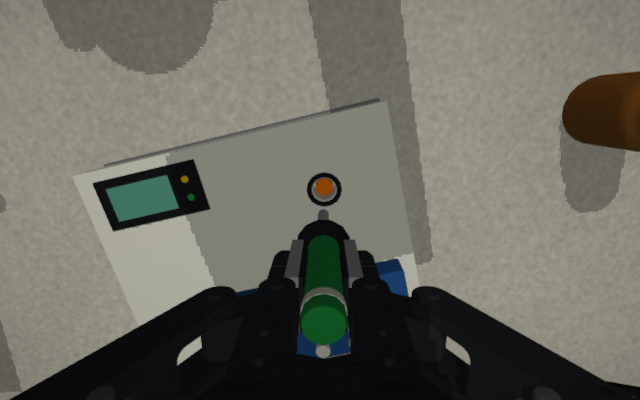

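View pics/scene7.png

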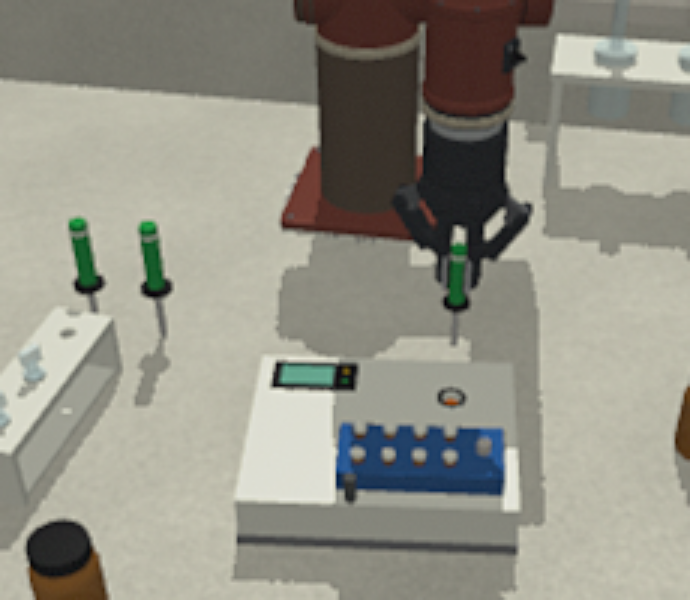

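View pics/side7.png

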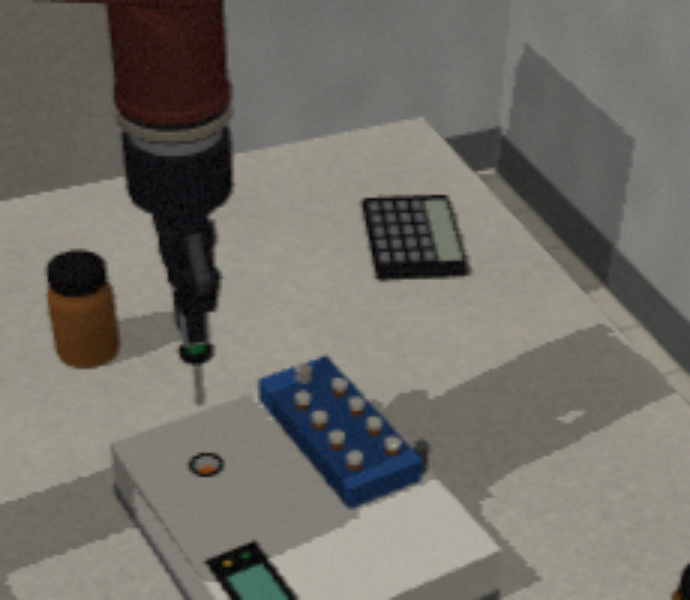

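The stylus hangs straight above the well: tip at scene crop (453,345) and side crop (200,402), ring at (452,397) and (206,464). I'll compute the tip-to-well offset.

Run:
```python
from h import *
from workcell import env
np.set_printoptions(precision=4,suppress=True)
w=env.camera("wrist");a=env.camera("scene");b=env.camera("side");s=env.get_state()
print(s["tcp_pos"],s["clock"])
o=(200,60);u=lambda p:uncrop(p,3,o)
print("tip",two(ray(a,u((454,345))),ray(b,u((200,402)))))
print("well",onz(a,u((452,397)),60),onz(b,u((206,464)),60),two(ray(a,u((452,397))),ray(b,u((206,464)))),onz(w,ring(w,(324,189))[0],60,s))
print("collar",two(ray(a,u((456,302))),ray(b,u((196,352)))))
print("wrist tip",proj(w,s["tcp_pos"]-[0,0,69.5],s))
print(plan(s,[475.2,177.8,s["tcp_pos"][2]]))
```

```text
[473.3255 177.1112 198.6009] 10.75
tip (array([474.6801, 178.6764, 128.6609]), np.float64(0.552417260240353))
well [474.6735 179.2876  60.    ] [475.3007 179.1249  60.    ] (array([475.1614, 179.1802,  60.2018]), np.float64(0.4368655827168095)) [475.2621 177.3598  60.    ]
collar (array([474.3427, 178.0379, 180.9139]), np.float64(0.3889626663280509))
wrist tip [322.587  211.6613]
[0.0045 0.     0.0022]
```

```bash
python3 -m creep '0.0025 0.06 0.0015 0 0 0 -1; 0 0.06 0 0 0 0 -1; 0 0.04 0 0 0 0 -1; 0 0.02 0 0 0 0 -1; 0 0 0 0 0 0 -1' && python3 -m creep '0 0 0 0 0 0 -1; 0 0 0 0 0 0 -1'
python3 - <<'E'
from h import *
from workcell import env
print(env.get_state()["tcp_pos"],env.get_state()["force"])
b=env.camera("scene");cv2.imwrite("pics/s8.png",cv2.resize(b["frame"][140:240,280:400,::-1],None,fx=5,fy=5,interpolation=cv2.INTER_CUBIC))
b=env.camera("side");cv2.imwrite("pics/d8.png",cv2.resize(b["frame"][150:250,220:340,::-1],None,fx=5,fy=5,interpolation=cv2.INTER_CUBIC))
E
```

```text
clock: 11.25
tcp_pos: [473.4, 177.8, 125.4]
tool_rot: [-0.706, 0.706, -0.037, 0.035]
force: [-0.3, 0.9, -1.0]
opening: 0.168
clock: 11.45
tcp_pos: [475.2, 178.2, 127.8]
tool_rot: [0.706, -0.706, 0.035, -0.037]
force: [-0.3, 0.6, 0.1]
opening: 0.165
[475.16645347 178.23806885 127.77003535] [-0.33195134  0.58942764  0.1278179 ]
```

View pics/s8.png

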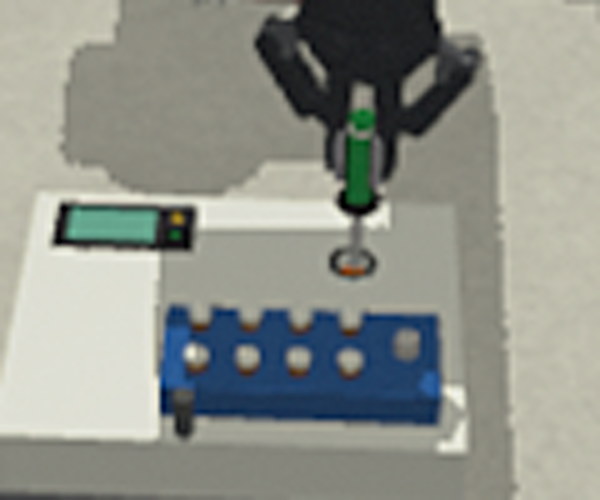

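View pics/d8.png

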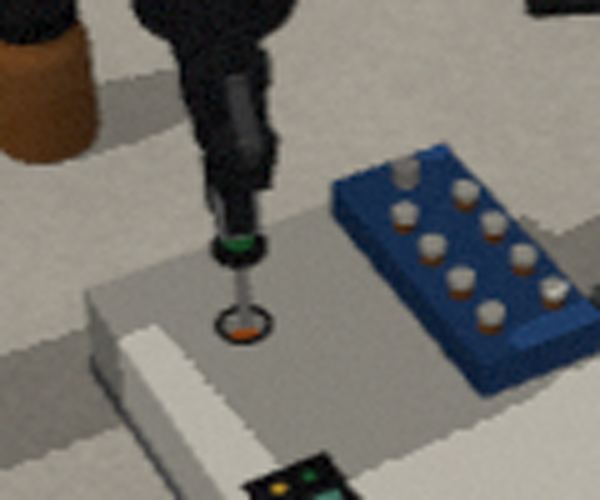

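The tip is entering the well near its centre. Pressing step by step.

```bash
python3 -m creep '0 0.008 0 0 0 0 -1; 0 0.008 0 0 0 0 -1; 0 0.004 0 0 0 0 -1; 0 0 0 0 0 0 -1; 0 0 0 0 0 0 -1'; python3 -m creep '0 0.004 0 0 0 0 -1; 0 0 0 0 0 0 -1; 0 0 0 0 0 0 -1'
```

```text
clock: 12.05
tcp_pos: [474.6, 178.2, 118.9]
tool_rot: [0.706, -0.706, 0.036, -0.036]
force: [0.2, 0.3, 3.8]
opening: 0.171
clock: 12.35
tcp_pos: [474.7, 178.1, 117.4]
tool_rot: [0.706, -0.706, 0.035, -0.036]
force: [-0.0, 0.0, 4.8]
opening: 0.17
```

```bash
python3 -m creep '0 0.003 0 0 0 0 -1; 0 0 0 0 0 0 -1; 0 0 0 0 0 0 -1'
```

```text
clock: 12.65
tcp_pos: [475.0, 178.2, 117.1]
tool_rot: [0.706, -0.706, 0.035, -0.036]
force: [-1.9, -0.5, 10.9]
opening: 0.169
```

Force has risen above the 5 N spring limit with almost no more travel, so the button is on its hard stop. I'll hold for about 1.2 s, then lift.

```bash
for i in 1 2; do :; done; python3 -m creep '0 0 0 0 0 0 -1; 0 0 0 0 0 0 -1; 0 0 0 0 0 0 -1; 0 0 0 0 0 0 -1; 0 0 0 0 0 0 -1'; python3 -m creep '0 0 0 0 0 0 -1; 0 0 0 0 0 0 -1; 0 0 0 0 0 0 -1; 0 0 0 0 0 0 -1; 0 0 0 0 0 0 -1'
python3 -m creep '0 -0.02 0 0 0 0 -1; 0 -0.02 0 0 0 0 -1; 0 -0.06 0 0 0 0 -1; 0 -0.1 0 0 0 0 -1; 0 -0.02 0 0 0 0 -1'
python3 -m creep '0 0 0 0 0 0 -1; 0 0 0 0 0 0 -1; 0 0 0 0 0 0 -1; 0 0 0 0 0 0 -1'
python3 - <<'E'
from h import *
from workcell import env
np.set_printoptions(precision=4,suppress=True)
s=env.get_state();print(s["tcp_pos"],s["clock"],plan(s,[457.8,-247.1,s["tcp_pos"][2]]))
a=env.camera("scene");cv2.imwrite("pics/s9.png",cv2.resize(a["frame"][60:260,200:430,::-1],None,fx=3,fy=3))
b=env.camera("side");cv2.imwrite("pics/d9.png",cv2.resize(b["frame"][60:260,200:430,::-1],None,fx=3,fy=3))
E
```

```text
clock: 13.15
tcp_pos: [475.1, 178.2, 117.2]
tool_rot: [0.706, -0.706, 0.035, -0.036]
force: [-1.8, -0.3, 11.6]
opening: 0.166
clock: 13.65
tcp_pos: [475.1, 178.2, 117.2]
tool_rot: [0.706, -0.706, 0.035, -0.036]
force: [-1.9, -1.1, 9.6]
opening: 0.169
clock: 14.15
tcp_pos: [476.3, 178.5, 208.2]
tool_rot: [0.707, -0.706, 0.034, -0.038]
force: [1.4, 0.7, -0.1]
opening: 0.17
clock: 14.55
tcp_pos: [473.2, 177.8, 202.0]
tool_rot: [-0.706, 0.706, -0.037, 0.035]
force: [-0.2, 0.7, 0.0]
opening: 0.169
[473.2431 177.8176 201.9985] 14.55 [ 0.0691  0.0008 -1.0607]
```

View pics/s9.png

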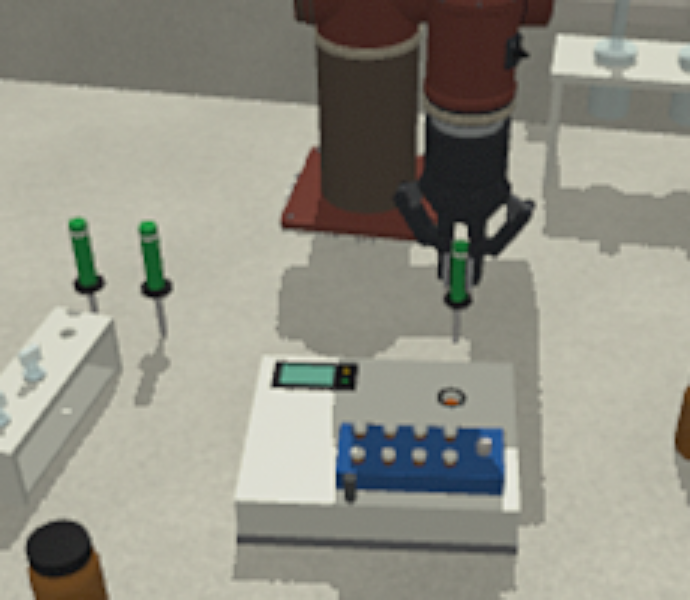

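View pics/d9.png

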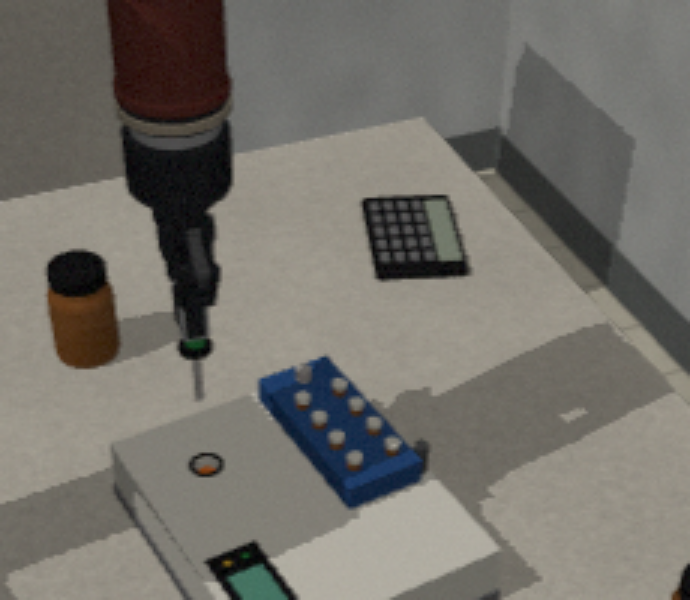

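The button is back up, the tray is still home, and the stylus hangs straight. I'm returning to above its rack hole.

```bash
python3 -m creep '0.0069 0 -0.075 0 0 0 -1; 0.0069 0 -0.11 0 0 0 -1; 0.0069 0 -0.115 0 0 0 -1; 0.0069 0 -0.115 0 0 0 -1; 0.0069 0 -0.115 0 0 0 -1' && python3 -m creep '0.0069 0 -0.115 0 0 0 -1; 0.0069 0 -0.115 0 0 0 -1; 0.0069 0 -0.115 0 0 0 -1; 0.0069 0 -0.115 0 0 0 -1; 0.0069 0 -0.07 0 0 0 -1' && python3 -m creep '0 0 0 0 0 0 -1; 0 0 0 0 0 0 -1; 0 0 0 0 0 0 -1;0 0 0 0 0 0 -1;0 0 0 0 0 0 -1' && python3 -m creep '0 0 0 0 0 0 -1; 0 0 0 0 0 0 -1; 0 0 0 0 0 0 -1;0 0 0 0 0 0 -1;0 0 0 0 0 0 -1' &&python3 - <<'E'
from h import *
from workcell import env
np.set_printoptions(precision=4,suppress=True)
for i in range(5):
    w=env.camera("wrist");s=env.get_state();print(s["tcp_pos"],s["clock"],plan(s,[457.8,-247.1,s["tcp_pos"][2]]))
cv2.imwrite("pics/w10.png",w["frame"][:,:,::-1])
E
```

```text
clock: 15.15
tcp_pos: [466.0, -35.8, 203.5]
tool_rot: [0.706, -0.706, 0.036, -0.036]
force: [0.7, -1.4, 0.3]
opening: 0.168
clock: 15.65
tcp_pos: [458.0, -249.7, 203.4]
tool_rot: [-0.706, 0.706, -0.037, 0.036]
force: [-0.4, 0.4, 0.0]
opening: 0.167
clock: 16.15
tcp_pos: [459.0, -245.5, 203.7]
tool_rot: [0.706, -0.706, 0.035, -0.035]
force: [0.5, -0.6, -0.2]
opening: 0.166
clock: 16.65
tcp_pos: [458.8, -246.6, 203.7]
tool_rot: [0.706, -0.706, 0.036, -0.036]
force: [0.4, 0.3, 0.7]
opening: 0.167
[ 458.8197 -246.6087  203.6895] 16.7 [-0.0024 -0.     -0.0015]
[ 458.7925 -246.6085  203.6518] 16.75 [-0.0023  0.     -0.0015]
[ 458.8106 -246.611   203.6707] 16.8 [-0.0024  0.     -0.0015]
[ 458.8064 -246.6168  203.6657] 16.85 [-0.0024  0.     -0.0015]
[ 458.8412 -246.6022  203.7153] 16.9 [-0.0025 -0.     -0.0015]
```

View pics/w10.png

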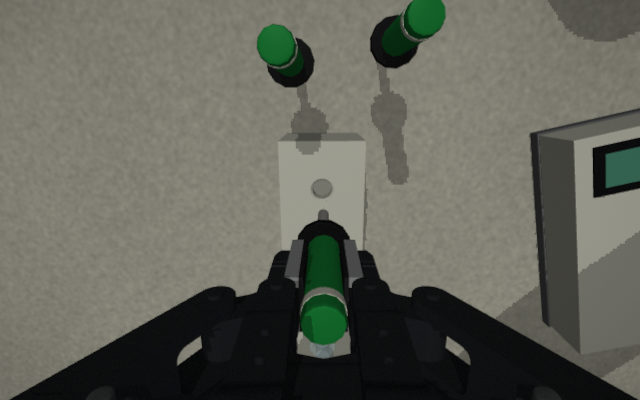

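The empty hole is at (322,188) and the shaft tip at (323,213). I'll check the hole position and lower in stages.

```bash
python3 - <<'E'
from h import *
from workcell import env
w=env.camera("wrist");s=env.get_state();print(onz(w,(322,188),75,s))
E
python3 -m creep '-0.0024 0.06 -0.0015 0 0 0 -1; 0 0.05 0 0 0 0 -1; 0 0.02 0 0 0 0 -1; 0 0 0 0 0 0 -1; 0 0 0 0 0 0 -1'; python3 -m creep '0 0 0 0 0 0 -1; 0 0 0 0 0 0 -1; 0 0 0 0 0 0 -1'
python3 - <<'E'
from h import *
from workcell import env
np.set_printoptions(precision=4,suppress=True)
s=env.get_state();print(s["tcp_pos"],s["clock"],plan(s,[457.8,-247.1,94.5]))
w=env.camera("wrist");cv2.imwrite("pics/w11.png",cv2.resize(w["frame"][100:360,200:440,::-1],None,fx=2,fy=2))
a=env.camera("side");cv2.imwrite("pics/d11.png",cv2.resize(a["frame"][280:400,280:440,::-1],None,fx=4,fy=4,interpolation=cv2.INTER_CUBIC))
E
```

```text
[ 457.6639373  -247.10608807   75.        ]
clock: 17.45
tcp_pos: [458.2, -247.4, 152.4]
tool_rot: [-0.706, 0.706, -0.036, 0.036]
force: [0.3, 0.0, -0.6]
opening: 0.172
clock: 17.75
tcp_pos: [458.2, -247.3, 152.5]
tool_rot: [-0.706, 0.706, -0.035, 0.036]
force: [-0.5, -0.4, -0.9]
opening: 0.168
[ 458.2107 -247.3469  152.4538] 17.75 [-0.0012  0.1449  0.0006]
```

View pics/w11.png

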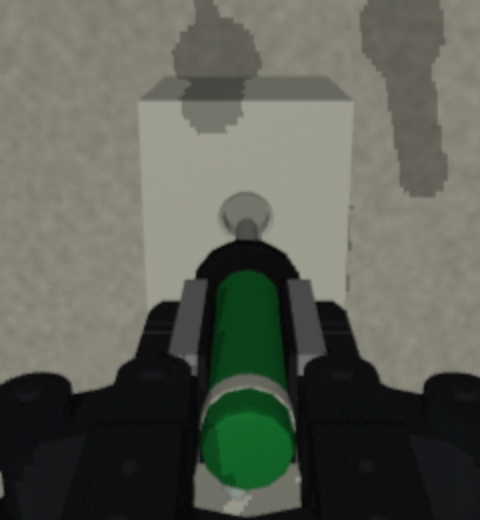

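View pics/d11.png

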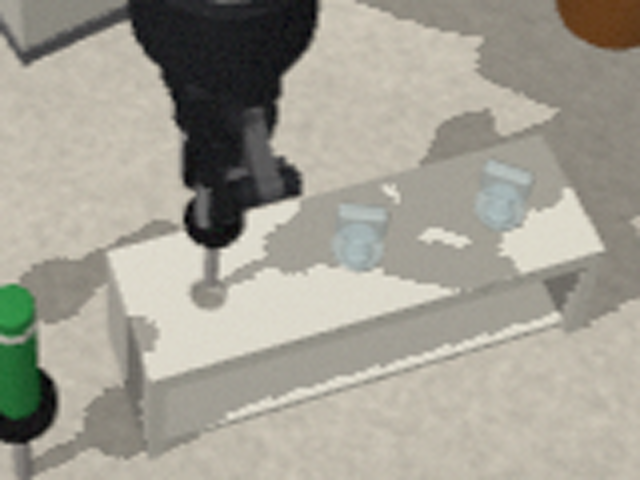

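Hole centre measures (457.7, -247.1), which matches the grasp pose, and the tip is over the hole in both views. Lowering.

```bash
python3 -m creep '-0.001 0.03 0 0 0 0 -1; 0 0.03 0 0 0 0 -1; 0 0.03 0 0 0 0 -1; 0 0.025 0 0 0 0 -1; 0 0.01 0 0 0 0 -1'; python3 -m creep '0 0.01 0 0 0 0 -1; 0 0.006 0 0 0 0 -1; 0 0 0 0 0 0 -1; 0 0 0 0 0 0 -1'; python3 -c "
from workcell import env
s=env.get_state();print(s['tcp_pos'],s['force'])"
```

```text
clock: 18.35
tcp_pos: [456.4, -246.3, 99.5]
tool_rot: [0.707, -0.706, 0.037, -0.035]
force: [0.2, 0.5, -1.3]
opening: 0.168
clock: 18.75
tcp_pos: [457.7, -247.2, 95.7]
tool_rot: [-0.706, 0.706, -0.036, 0.036]
force: [0.0, -0.1, -1.0]
opening: 0.166
[ 457.69657618 -247.21792013   95.69295325] [ 0.00975775 -0.08305288 -0.9581549 ]
```

```bash
python3 -m creep '0 0.002 0 0 0 0 -1; 0 0 0 0 0 0 -1; 0 0 0 0 0 0 -1'; python3 -m creep '0 0.001 0 0 0 0 -1; 0 0 0 0 0 0 -1; 0 0 0 0 0 0 -1'
```

```text
clock: 19.05
tcp_pos: [457.5, -247.1, 94.7]
tool_rot: [-0.706, 0.706, -0.036, 0.036]
force: [0.5, -0.3, -0.5]
opening: 0.17
clock: 19.35
tcp_pos: [457.6, -247.1, 94.5]
tool_rot: [-0.706, 0.706, -0.036, 0.036]
force: [-2.0, 1.2, 3.1]
opening: 0.167
```

The collar is in contact with the rack (3 N) at the original grasp height. I'll release and retreat straight up.

```bash
python3 -m creep '0 0 0 0 0 0 -0.5; 0 0 0 0 0 0 -0.3; 0 0 0 0 0 0 0.2; 0 0 0 0 0 0 0.2; 0 0 0 0 0 0 0.2'; python3 -m creep '0 0 0 0 0 0 0.2; 0 -0.05 0 0 0 0 0.2; 0 -0.1 0 0 0 0 0.2; 0 -0.1 0 0 0 0 0.2; 0 -0.1 0 0 0 0 0.2'; python3 -m creep '0 -0.05 0.08 0 0 0 0.2; 0 0 0.11 0 0 0 0.2; 0 0 0.11 0 0 0 0.2; 0 0 0.11 0 0 0 0.2; 0 0 0.05 0 0 0 0.2';  python3 -m creep '0 0 0 0 0 0 0.2; 0 0 0 0 0 0 0.2; 0 0 0 0 0 0 0.2; 0 0 0 0 0 0 0.2'
python3 - <<'E'
from h import *
from workcell import env
a=env.camera("scene");b=env.camera("side")
cv2.imwrite("pics/s12.png",cv2.resize(a["frame"][120:240,170:290,::-1],None,fx=5,fy=5,interpolation=cv2.INTER_CUBIC))
cv2.imwrite("pics/d12.png",cv2.resize(b["frame"][300:400,245:445,::-1],None,fx=4,fy=4,interpolation=cv2.INTER_CUBIC))
cv2.imwrite("pics/d12f.png",b["frame"][:,:,::-1])
cv2.imwrite("pics/s12f.png",a["frame"][:,:,::-1])
E
```

```text
clock: 19.85
tcp_pos: [457.4, -247.0, 94.0]
tool_rot: [0.706, -0.706, 0.036, -0.036]
force: [0.3, -0.9, 0.4]
opening: 0.601
clock: 20.35
tcp_pos: [457.2, -246.8, 235.4]
tool_rot: [0.706, -0.706, 0.036, -0.036]
force: [0.1, -0.9, -0.2]
opening: 0.603
clock: 20.85
tcp_pos: [475.9, -60.9, 254.3]
tool_rot: [0.707, -0.706, 0.035, -0.035]
force: [-0.5, 0.3, 0.6]
opening: 0.598
clock: 21.25
tcp_pos: [476.0, -65.1, 254.0]
tool_rot: [-0.706, 0.706, -0.036, 0.036]
force: [0.4, -0.5, -0.5]
opening: 0.602
```

View pics/s12.png

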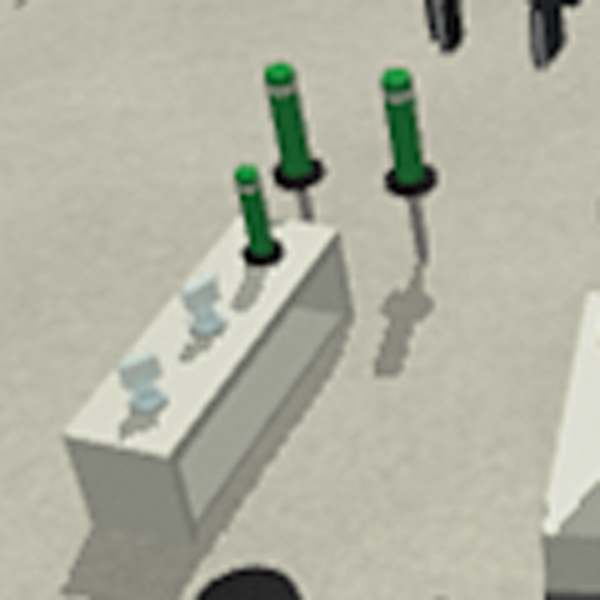

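View pics/d12.png

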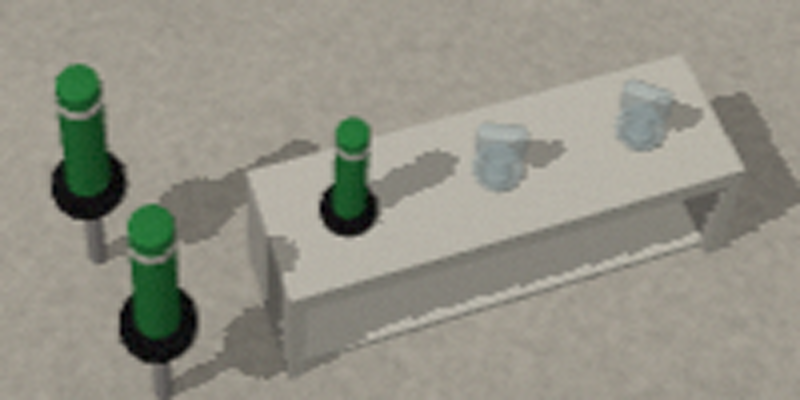

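View pics/s12f.png

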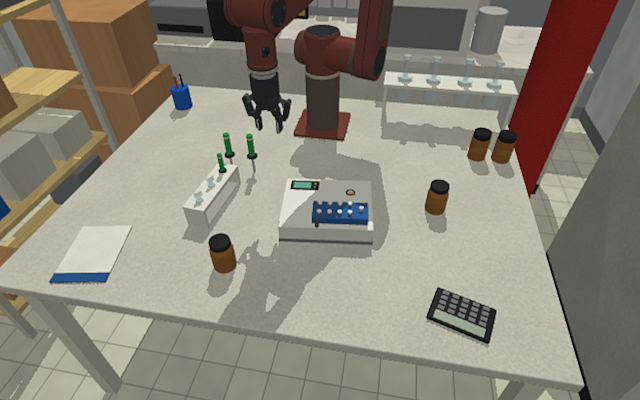

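The stylus is back upright at crop (261,252) and (350,207), matching the first crops, and the stoppers and jars have not moved. One quick numeric check of the tray angle remains before handing in.

Run:
```python
from h import *
from workcell import env
a=env.camera("scene")
cv2.imwrite("pics/s13.png",cv2.resize(a["frame"][170:250,275:385,::-1],None,fx=7,fy=7,interpolation=cv2.INTER_CUBIC))
```

```text
(no output)
```

View pics/s13.png

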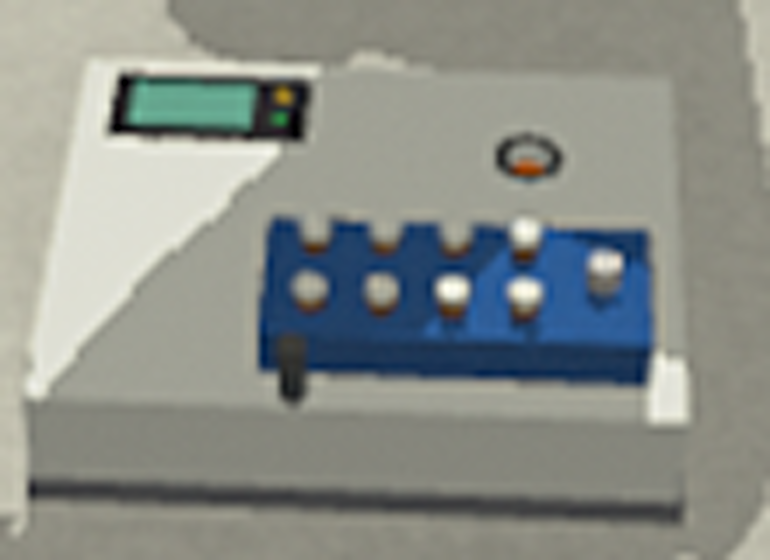

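The far top edge of the tray runs from (273,219) to (648,232), and the near top edge from (262,332) to (652,346).

Run:
```python
from h import *
from workcell import env
a=env.camera("scene")
for p,q in [((648,232),(273,219)),((652,346),(262,332))]:
    P,Q=[onz(a,uncrop(v,7,(275,170)),88) for v in(p,q)];d=Q-P
    print(np.hypot(d[0],d[1]),(np.arctan2(d[1],d[0])-YAW-np.pi)%(2*np.pi))
P,Q=[onz(a,uncrop(v,7,(275,170)),60) for v in((688,425),(28,400))];d=Q-P;print("station -y:",(np.arctan2(d[1],d[0])-YAW-np.pi)%(2*np.pi))
s=env.get_state();print(s["clock"],s["force"],s["tcp_pos"])
env.hand_in()
```

```text
156.8090083741541 1.5626998226360351
156.050458952798 1.5638212099871511
station -y: 1.5629372270101474
21.45 [ 0.07726978 -0.3770579  -0.00042114] [475.94660614 -64.6596179  253.98672997]
the job is handed in; nothing more can be done
```

I finished the job and handed it in at about 21.5 s of the 72 s allowed. The interface gives no verdict, so I checked each step from the camera pictures and the force readings.

- **Tray:** I pushed it round with closed fingers until it hit the stop. The push read about 39 N sideways and 33 N vertically (51 N combined) with the fingers; the 40 N limit is for the arm or gripper body. At the end the tray measured about 1.563 rad, parallel to the station's side to within about 0.001 rad and touching the post.
- **Button:** I took the smallest green stylus from the rack's end hole and pressed the button onto its hard stop. The force was about 10–11 N and I held it for about 1.2 s. The tip position matched full travel, and the pictures afterwards show the button up again.
- **Stylus:** It is back in its own hole, set down at the same height it was gripped, with about 3 N of collar contact before release. In both camera views it stands upright and matches the first pictures to about 1 mm.
- **Surroundings:** The glass stoppers and amber jars look unmoved, and the arm is parked clear of everything. None of these last checks failed or disagreed.

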